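# Wedge the spring clip off the mixing shaft

## Task

Take the orange wedge, set its sole on top of the hexagonal mixing shaft and, keeping it resting on the shaft, slide it blade first under the spring clip until the clip spreads and rides up off the shaft; push gently (never as hard as 25 N) and keep the gripper off the clip until the wedge has freed it. Then lay the wedge back on the bench and set the clip in the metal parts tray without dropping it hard, leaving everything else where it stands.

Things in the scene. Friction and masses are not known exactly. Their poses are not given: they have to be found in the camera images.
- wedge_grip (a point): centre of the grip of the orange wedge tool (half-way up): a block 60 mm long (x) x 20 mm wide (y) x 36 mm high (z) with black ribs, standing on its flat sole, which lies 18 mm below this point. +x points to the blade's tip, 98 mm ahead of this point; z up. Loose, 80 g
- seat (a point): point above the bench (79 mm) midway under the seated clip, on the shaft's midline, fixed to the cradle. The steel mixing shaft is a level hexagonal bar, 18 mm across flats, a 10.4 mm wide flat on top, along this frame's x from -120 to +135 mm, white paddle head at the + end. It lies on packing, so its top is 0 to 6 mm above this point: feel for it. Drive the wedge towards +x; z up
- clip_tab (a point): centre of the spring clip's red finger tab: 16 mm (x, along the shaft) x 14 mm (y) x 28 mm high (z up); to be held across y. Seated it is 30.5 mm above seat. Below the tab is a steel bridge 52 mm (y) x 16 mm x 6 mm, its top 14 mm below this point; two sprung jaws hang from it and grip the shaft, ends 48 mm below this point. Loose, 65 g
- tray_in (a point): centre of the inner floor (4 mm above the bench) of the fixed shallow aluminium tray, 180 mm (x) x 140 mm (y) outside, walls 4 mm thick and 30 mm high
- clip: the whole clip; origin 39.5 mm below clip_tab. Seated, the rib (6 mm in x) under its bridge is 8.9 mm above seat, 2.9 to 8.9 mm above the shaft's top. The wedge under it meets 3 to 15 N of drag; raised 6 to 12 mm, the jaws pass the shaft's corners and the clip rises by itself and stays perched astride the shaft 12 to 19 mm above its seat; then the wedge can be drawn straight back out
- wedge: the wedge tool; origin on the sole under the grip's middle, axes as wedge_grip. The blade starts at the grip's front face (30 mm ahead) and runs on 68 mm to the tip: 14 mm wide, sole flush with the grip's, its smooth slippery upper face sloping evenly from 21 mm thick at the grip to 2.5 mm at the tip
- cradle: the grey cradle with the shaft, all fixed; base 230 x 100 mm, origin on the bench 79 mm below seat, same axes. Two pairs of blue yoke plates 9.5 to 15.5 mm before and after seat (x) keep the clip from sliding along; they stand 9 to 28 mm to either side (y), their tops 13 mm above seat. The blade passes between them; the grip stops against the near pair (touch it softly)
- tray: the aluminium tray; origin under its middle
- jar: bystander: glass jar, 60 mm across, 85 mm high
- cup: bystander: white measuring cup, 76 mm across, 80 mm high
- fitting: bystander: blue and metal pipe fitting, 75 mm long
- stir_stick: bystander: flat wooden stir stick, 200 mm long
- brush: bystander: brush lying on the bench
Not all that is in view belongs to the job. Of the things like the clip, leave any that is blue; of the rest the larger one is meant.

How it is judged:
By the outcome, as a careful person would: the job done as asked, in the order asked, and still so for the second after the job is handed in, with the robot touching nothing.
It also fails if it takes over 72 s, if anything falls off the work surface, if the arm or the gripper's body presses on something with over 40 N, if the wrist force passes 120 N, or if a joint passes its speed limit or range.

## Robot

A 6-joint arm with a two-finger parallel gripper is mounted at the origin on the work surface. World frame = base frame: x ahead of the robot, y to its left, z up, the work surface at z = 0. Lengths are in m, angles in degrees, forces in N, time in s.
With the tool pointing down it reaches from about 0.3 to 0.75 m from the base axis. Payload 8.5 kg.
Tool frame: the origin (TCP) lies midway between the tips of the shut fingers; the grasp point (between the pads) lies 19 mm behind it (r.hold_point_z is the distance from the TCP to the grasp point, in m); z points along the fingers, y is the line along which they close (so a half turn about z gives the same grasp; the last joint's range is limited). The gripper opens to 85 mm and grips with 20 to 120 N. Pads are 22 mm wide; open, the fingers measure 114 mm over their backs; the gripper's body (76 mm by 85 mm) begins 54 mm behind the grasp point. The pads swing forward as they close: fully open they stand 13 mm farther back than shut.
Start: joints at [61.003, 21.807, 74.336, -0, 83.858, -12.336], TCP at [0.158, 0.527, 0.231] pointing down, gripper open.
Joint ranges: [-178.18, 178.18], [-50.72, 133.34], [12.68, 142.11], [-81.47, 261.47], [9.98, 163.14], [-165.26, 165.26]. Speed limits (degrees/s): [136.94, 136.94, 180, 180, 180, 180].

## Interface

Orientations are given as [roll, pitch, yaw] about the fixed x, y, z axes, in that order (R = Rz(yaw) Ry(pitch) Rx(roll)).
In Python, from plant import r gives the robot as it stands.
- The arm moves only by the tool arm_command, never from a script. Its argument "commands" is a list of rows, each a list of 7 numbers: the shift along the tool's x, y, z in cm, then the turn, a rotation vector about the tool's x, y, z in degrees, then the closure, from -1 (fully open) to 1 (shut). A call has 1 to 20 rows; each row shifts and turns the commanded pose from where the row before left it, along the tool's axes as they then stand; what a row does not reach is not made up. A row lasts 1/10 s, in which the tool goes at most 50 mm and 8.59 degrees, less where a joint would pass 70% of its speed; a pose out of reach is approached as far as the arm can. A call with a gripper value outside its range is refused whole. The fingers move at their own pace and stop on an object; "newtons" is the grip in N (left out, the last holds). Time passes only in rows, so rows that do not move let the fingers close. It gives the time, the measured TCP pose, the force, the opening and the grip force at its end, in the units of the state.
- r.observe(): the state, without advancing time (a new reading comes with each control period).
- r.read_camera(name): name is "scene" or "top" or "wrist"; returns a dict with "frame" (480x640x3 uint8, red, green, blue), "depth" (480x640 float32, m along the optical axis (not along the pixel's ray), 0 where there is no reading), "fx", "fy", "cx", "cy" (pixels), "rvec" (rotation vector, rad) and "tvec" (3), from world to camera coordinates, as OpenCV has them; the wrist camera has in their place "tool_from_camera" (4x4, takes a point from camera to tool coordinates, whose origin is the TCP and whose axes are the flange's). Camera axes: x right, y down, z forward; pixel columns grow to the right and rows downward; lengths in m; the calibration is good to about 2 mm. A picture is of the moment at which its call begins: read the wrist's pose just before it.
- r.hand_in(): hands the job in; it is judged then, once.
The state is a dict: "t": time; "joint_positions": joint angles; "qd": joint speeds; "effort": joint torques, N m; "tcp_pos": TCP position; "eef_rot": TCP orientation; "contact_force": force on the tool from outside, world axes, zero at the start; "wrist_torque": the same for the moment, N m; "gripper_width": finger opening in m; "finger_force": force on a finger pad.
Only numpy, scipy, OpenCV 4.12 (cv2) and the standard library are available. Lean on these libraries where they do the work, as an engineer would, in place of code of your own. Each camera call takes 0.05 s, during which the arm holds its last target. There are 200 camera calls.

## Working session

There is one attempt and no reset: what is moved stays moved. The work goes in short steps, Python scripts to look and compute and a tool call to move; the robot and the scene stay as the last step left them, time stands still between calls to the robot, and variables do not carry over. Pictures are saved under pics/ and viewed, at most 10 in all, crops included, and the job is handed in when it is done.

Besides the shell and the picture viewer there is one more tool, called as a command line: name --pt "numbers of a row" for each row, then --argument value for the rest. arm_command: Moves the arm, as the interface text tells. Its arguments: {"type":"object","properties":{"commands":{"type":"array","items":{"type":"array","items":{"type":"number"}}},"newtons":{"type":"number"}},"required":["commands"]}

```bash
mkdir -p pics; ls; cat > h.py <<'E'
import numpy as np, cv2, pickle
from plant import r
from scipy.spatial.transform import Rotation as R
def snap(name):
    s=r.observe(); c=r.read_camera(name)
    if name=="wrist":
        T=np.eye(4); T[:3,:3]=R.from_euler('xyz',s["eef_rot"],degrees=True).as_matrix(); T[:3,3]=s["tcp_pos"]
        c["W"]=T@np.array(c["tool_from_camera"])
    else:
        M=np.eye(4); M[:3,:3]=cv2.Rodrigues(np.array(c["rvec"],float))[0]; M[:3,3]=np.ravel(c["tvec"]); c["W"]=np.linalg.inv(M)
    return c
def save(c,fn): cv2.imwrite("pics/"+fn,c["frame"][:,:,::-1])
def cloud(c):
    v,u=np.mgrid[:480,:640]; d=c["depth"]
    P=np.stack([(u-c["cx"])/c["fx"]*d,(v-c["cy"])/c["fy"]*d,d],-1)
    P=P@c["W"][:3,:3].T+c["W"][:3,3]; P[d<=0]=np.nan; return P
E
python3 - <<'E'
from h import *
s=r.observe(); print(s)
for n in("scene","top"):
    c=snap(n); save(c,n+"0.png"); pickle.dump(c,open(n+"0.pkl","wb")); print(n,c["W"].round(3).tolist(),c["fx"])
E
```

```text
pics
{'t': 0.0, 'joint_positions': array([ 6.10026299e+01,  2.18405040e+01,  7.43852370e+01,  1.03008721e-03,
        8.38590558e+01, -1.23348675e+01]), 'qd': array([ 0.01439123,  0.05055007,  0.12593114, -0.01374594,  0.03765848,
       -0.0099243 ]), 'effort': array([-3.05786916e-04, -4.48477149e+01, -2.31274098e+01, -2.70018427e-04,
        4.91604078e-03, -2.46758867e-05]), 'tcp_pos': array([0.15754395, 0.52664032, 0.2307135 ]), 'eef_rot': array([-1.79917379e+02, -1.91150789e-02,  1.63337373e+02]), 'contact_force': array([-0.07871952, -0.51691014,  0.47118469]), 'wrist_torque': array([ 0.00125392,  0.01378038, -0.04795123]), 'finger_force': 0.0, 'gripper_width': 0.0853577342823735}
scene [[-0.611, 0.617, -0.497, 1.17], [0.792, 0.485, -0.372, 0.499], [0.011, -0.62, -0.784, 1.125], [0.0, 0.0, 0.0, 1.0]] 607.6809796125233
top [[0.15, -0.965, 0.215, 0.364], [-0.989, -0.147, 0.028, -0.008], [0.005, -0.217, -0.976, 0.845], [0.0, 0.0, 0.0, 1.0]] 466.56155559281314
```

View pics/scene0.png

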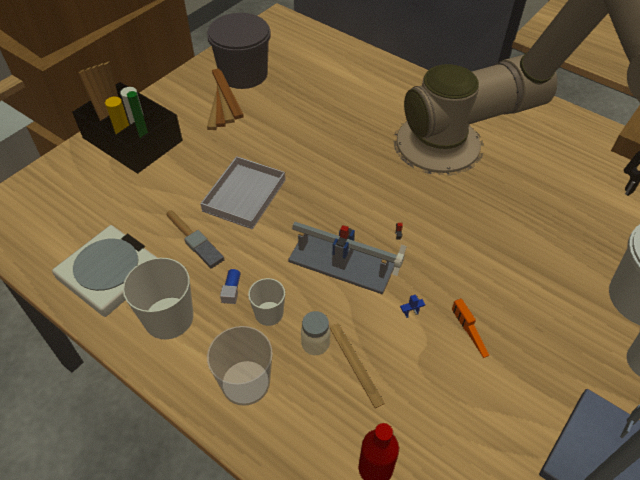

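View pics/top0.png

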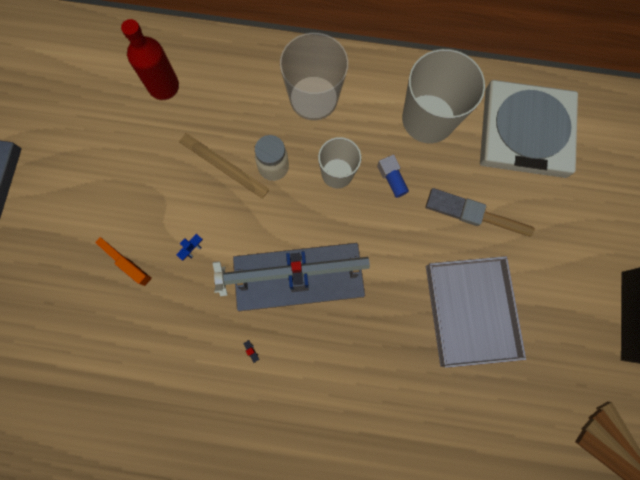

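The scene and top views show these candidates:
- **Clip:** the red tab on the shaft at top (296,265), a small red one on the bench at (251,351), and a blue one at (190,246). I choose the shaft one, which is the larger non-blue clip.
- **Wedge:** orange, at top (98..148, 240..283), with its blade tip probably at (98,240).
- **Shaft:** the paddle head is at (220,280), so shaft +x points to image left.
- **Tray:** at (477,312).

```bash
python3 - <<'E'
from h import *
cl={n:pickle.load(open(n+"0.pkl","rb")) for n in("scene","top")}
boxes={"top":dict(wedge=(85,225,165,300),clip=(280,245,315,295),cradle=(205,235,380,315),tray=(420,250,530,370)),
"scene":dict(wedge=(440,290,500,365),clip=(325,220,360,260),cradle=(280,215,410,300),tray=(195,150,290,230))}
for n,c in cl.items():
    P=cloud(c); f=c["frame"].astype(int); hsv=cv2.cvtColor(c["frame"],cv2.COLOR_RGB2HSV)
    H,S,V=[hsv[...,i].astype(int) for i in range(3)]
    def pts(b,m):
        x0,y0,x1,y1=b; mm=np.zeros((480,640),bool); mm[y0:y1,x0:x1]=1; mm&=m&np.isfinite(P[...,0]); return P[mm]
    B=boxes[n]
    w=pts(B["wedge"],(H<12)&(S>180)&(V>90)); w=w[w[:,2]>0.003]
    m=w[:,:2].mean(0); U,s,Vt=np.linalg.svd(w[:,:2]-m,full_matrices=False); a=Vt[0]; t=(w[:,:2]-m)@a; q=(w[:,:2]-m)@Vt[1]
    print(n,"wedge",m,a,np.degrees(np.arctan2(a[1],a[0])),"t",t.min(),t.max(),"q",q.min(),q.max(),"n",len(w))
    for lo in np.arange(t.min(),t.max(),.015):
        k=(t>=lo)&(t<lo+.015); print("  ",lo.round(3),w[k,2].max().round(4),np.ptp(q[k]).round(4),np.mean([q[k].min(),q[k].max()]).round(4))
    k=pts(B["clip"],((H<8)|(H>172))&(S>150)&(V>60)); print("tab",len(k),k.mean(0),k.min(0),k.max(0))
    g=pts(B["cradle"],S>=0); 
    top=g[(g[:,2]>.076)&(g[:,2]<.093)]; m=np.median(top[:,:2],0)
    U,s,Vt=np.linalg.svd(top[:,:2]-m,full_matrices=False); print("shaft",m,Vt[0],np.degrees(np.arctan2(Vt[0,1],Vt[0,0])),"t",((top[:,:2]-m)@Vt[0]).min(),((top[:,:2]-m)@Vt[0]).max(),"z",np.percentile(top[:,2],[10,50,90]))
    base=g[(g[:,2]>.004)&(g[:,2]<.03)]; rc=cv2.minAreaRect(base[:,:2].astype(np.float32)*1000); print("base",rc,np.median(base[:,2]))
    tr=pts(B["tray"],S<70); tr=tr[tr[:,2]>.02]; print("tray",cv2.minAreaRect(tr[:,:2].astype(np.float32)*1000),tr[:,2].max())
E
```

```text
scene wedge [0.4585916 0.3345747] [0.44969599 0.89318168] 63.27581946716626 t -0.043759851399072035 0.06598591138801138 q -0.013205771230331582 0.003416379825178795 n 84
   -0.044 0.0399 0.0044 -0.0004
   -0.029 0.038 0.0031 0.0003
   -0.014 0.0353 0.0046 0.0011
   0.001 0.0383 0.0165 -0.005
   0.016 0.0289 0.0126 -0.0044
   0.031 0.0125 0.0004 0.0012
   0.046 0.0085 0.0016 0.0009
   0.061 0.01 0.0014 0.0027
tab 85 [0.48391833 0.03557305 0.1163204 ] [0.47223618 0.02669787 0.09679113] [0.49058878 0.04366981 0.12792778]
shaft [0.48134358 0.04605803] [-0.35555244  0.93465633] 110.82730578912144 t -0.1318304980161562 0.12418407133684344 z [0.07836104 0.0838537  0.08979086]
base ((461.4639587402344, 29.966476440429688), (245.09840393066406, 313.77734375), 38.18791961669922) 0.01223419028874595
tray ((466.3885803222656, -283.31103515625), (187.22470092773438, 144.49844360351562), 14.050785064697266) 0.038574126095171746
top wedge [0.43668906 0.30615022] [-0.73473581 -0.67835336] -137.284897490977 t -0.0432621537159826 0.009634508776575202 q -0.007134630120190216 0.008925985718994368 n 26
   -0.043 0.0343 0.0042 -0.0033
   -0.028 0.0342 0.0 0.0012
   -0.013 0.0378 0.0045 0.0067
   0.002 0.0362 0.0157 0.0007
tab 98 [0.48155068 0.03445119 0.12188106] [0.47425425 0.0272106  0.09656741] [0.49401854 0.04295228 0.12656252]
shaft [0.47610836 0.04832187] [ 0.25600598 -0.9666752 ] -75.16679784013336 t -0.12054174843221084 0.13535148958277418 z [0.07848837 0.08363669 0.09015218]
base ((485.7845153808594, 45.28712463378906), (144.9664306640625, 308.0850830078125), 8.656487464904785) 0.012377951750569216
tray ((467.4443664550781, -281.96270751953125), (180.1165008544922, 140.9072265625), 13.95163345336914) 0.035055574336881334
```

```bash
cat >> h.py <<'E'
def go(pos,yaw):
    "shift (cm, tool axes now) and turn about tool z (deg) to reach world pos, tool down with given yaw"
    s=r.observe(); A=R.from_euler('xyz',s["eef_rot"],degrees=True); B=R.from_euler('xyz',[180,0,yaw],degrees=True)
    print("shift",(A.inv().apply(np.array(pos)-s["tcp_pos"])*100).round(2),"turn",np.degrees((A.inv()*B).as_rotvec()).round(2),"t",round(s["t"],2),"F",s["contact_force"].round(1),"tcp",s["tcp_pos"].round(4),s["eef_rot"].round(2),"w",round(s["gripper_width"],4))
E
python3 - <<'E'
from h import *
c=snap("wrist"); print(c["tool_from_camera"],c["fx"]); go([.43,.29,.30],140); go([.43,.29,.30],-40)
c=pickle.load(open("top0.pkl","rb")); P=cloud(c)
for u,v in [(98,240),(110,250),(135,272),(148,283)]: print(u,v,P[v,u])
E
```

```text
[[ 2.72026275e-04 -9.57234791e-01 -2.89312081e-01  7.39156595e-02]
 [ 9.99999805e-01  9.77328118e-05  6.16887388e-04  9.67758013e-04]
 [-5.62230787e-04 -2.89312192e-01  9.57234631e-01 -1.43033139e-01]
 [ 0.00000000e+00  0.00000000e+00  0.00000000e+00  1.00000000e+00]] 388.4259419608066
shift [-32.88 -14.87  -6.9 ] turn [-0.06 -0.   23.34] t 0.15 F [ 0.2 -0.8 -0.1] tcp [0.1576 0.5267 0.2309] [-1.7994e+02 -1.0000e-02  1.6334e+02] w 0.0853
shift [-32.88 -14.87  -6.9 ] turn [ 0.0000e+00 -9.0000e-02 -1.5666e+02] t 0.15 F [ 0.2 -0.8 -0.1] tcp [0.1576 0.5267 0.2309] [-1.7994e+02 -1.0000e-02  1.6334e+02] w 0.0853
98 240 [0.49398652 0.40939678 0.00426323]
110 250 [0.47763107 0.37844144 0.01409629]
135 272 [0.44270895 0.31462556 0.03852364]
148 283 [0.43009979 0.30106161 0.00272262]
```

arm_command --pt "-3.3 -1.1 -0.4 0 0 0 -1" --pt "-3.3 -1.1 -0.4 0 0 0 -1" --pt "-3.3 -1.1 -0.4 0 0 0 -1" --pt "-3.3 -1.1 -0.4 0 0 0 -1" --pt "-3.3 -1.1 -0.4 0 0 0 -1" --pt "-3.3 -1.1 -0.4 0 0 0 -1" --pt "-3.3 -1.1 -0.4 0 0 0 -1" --pt "-3.3 -1.1 -0.4 0 0 0 -1" --pt "-3.3 -1.1 -0.4 0 0 0 -1" --pt "-3.3 -1.1 -0.4 0 0 0 -1"

```text
t: 1.15
tcp_pos: [0.4433, 0.3258, 0.2713]
eef_rot: [-180.0, -0.0, 163.3]
contact_force: [-0.1, -0.2, -0.3]
gripper_width: 0.0857
finger_force: 0.0
```

arm_command --pt "0 0 0 0 0 8 -1" --pt "0 0 0 0 0 8 -1" --pt "0 0 0 0 0 8 -1" --pt "0 0 0 0 0 8 -1" --pt "0 0 0 0 0 8 -1" --pt "0 0 0 0 0 8 -1" --pt "0 0 0 0 0 8 -1" --pt "0 0 0 0 0 8 -1" --pt "0 0 0 0 0 8 -1" --pt "0 0 0 0 0 8 -1" --pt "0 0 0 0 0 8 -1" --pt "0 0 0 0 0 8 -1" --pt "0 0 0 0 0 7 -1" --pt "0 0 0 0 0 0 -1" --pt "0 0 0 0 0 0 -1"

```text
t: 2.65
tcp_pos: [0.4422, 0.3269, 0.2711]
eef_rot: [-180.0, 0.0, 60.5]
contact_force: [-0.8, 0.5, 1.4]
gripper_width: 0.0856
finger_force: 0.0
```

```bash
python3 - <<'E'
from h import *
c=snap("wrist"); save(c,"w1.png"); pickle.dump(c,open("w1.pkl","wb"))
go([.444,.3245,.25],60)
hsv=cv2.cvtColor(c["frame"],cv2.COLOR_RGB2HSV); P=cloud(c); print(cv2.minMaxLoc(c["depth"]))
m=((hsv[...,0]<14)&(hsv[...,1]>150)&(hsv[...,2]>60)).astype(np.uint8)
n,l,st,ce=cv2.connectedComponentsWithStats(m); i=1+np.argmax(st[1:,4]); print(st[i])
w=P[(l==i)&np.isfinite(P[...,0])]; t1=w[w[:,2]>.028]
print("top grip z",np.median(t1[:,2]),cv2.minAreaRect((t1[:,:2]*1000).astype(np.float32)))
print("whole",cv2.minAreaRect((w[:,:2]*1000).astype(np.float32)))
E
```

```text
shift [-0.12  0.27  2.12] turn [-0.01  0.01  0.51] t 2.7 F [ 0.4 -0.9 -0.4] tcp [0.4423 0.3269 0.2712] [-1.7999e+02  1.0000e-02  6.0510e+01] w 0.0854
(0.0, 0.5297927260398865, (20, 0), (76, 479))
[329 412  11  19 130]
top grip z 0.04425841180548168 ((340.2005615234375, 95.2809066772461), (10.742040634155273, 11.630338668823242), 45.45945739746094)
whole ((340.2005615234375, 95.2809066772461), (10.742040634155273, 11.630338668823242), 45.45945739746094)
```

View pics/w1.png

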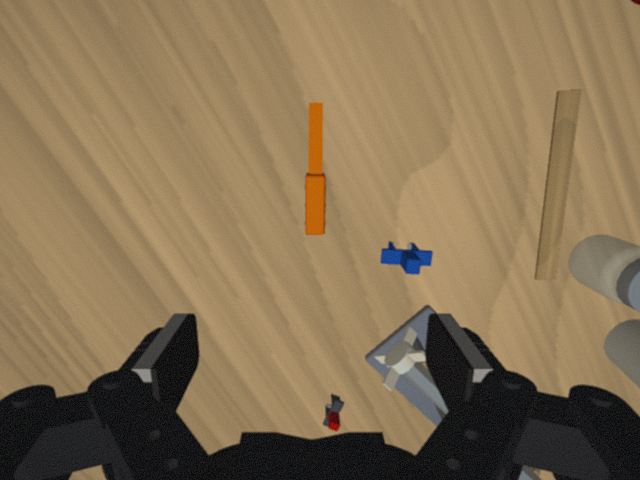

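The wrist view shows the orange wedge with its grip at (316,205) and tip at (316,103). The blue and small red decoy clips are at (407,256) and (333,410). The wedge is nearly aligned with the tool.

```bash
cat > wedge.py <<'E'
from h import *
c=pickle.load(open("w1.pkl","rb")); hsv=cv2.cvtColor(c["frame"],cv2.COLOR_RGB2HSV); P=cloud(c)
print(hsv[205,316],hsv[140,316],P[205,316],P[60,316],P[180,500])
m=((hsv[...,0]<20)&(hsv[...,1]>200)&(hsv[...,2]>60)).astype(np.uint8)
n,l,st,ce=cv2.connectedComponentsWithStats(m); i=1+np.argmax(st[1:,4]); print(st[i])
w=P[(l==i)&np.isfinite(P[...,0])]; t1=w[w[:,2]>.030]
print("top grip z",np.median(t1[:,2]),cv2.minAreaRect((t1[:,:2]*1000).astype(np.float32)))
print("whole",cv2.minAreaRect((w[:,:2]*1000).astype(np.float32)))
a=np.radians(60); R2=np.array([[np.cos(a),np.sin(a)],[-np.sin(a),np.cos(a)]])
q=w[:,:2]@R2.T*1000; o=np.array([q[:,0].max()-98,np.median(q[:,1])]); print("tip-based grip",R2.T@o, "front of grip",(t1[:,:2]@R2.T*1000)[:,0].max()-q[:,0].max())
print("edge slope deg",np.degrees(np.polyfit(q[:,0],q[:,1],1)[0]))
E
python3 wedge.py
```

```text
[ 15 241 188] [ 16 242 194] [0.44715638 0.32799362 0.03546768] [0.51392236 0.4463344  0.00095611] [ 6.26985326e-01  2.49528246e-01 -5.04917662e-05]
[ 306  103   19  131 2034]
top grip z 0.03614387817061221 ((446.59295654296875, 328.7366027832031), (58.685997009277344, 18.069385528564453), 60.34628677368164)
whole ((463.1339416503906, 357.7905578613281), (125.5511474609375, 18.069385528564453), 60.34628677368164)
tip-based grip [445.30458817 327.4341963 ] front of grip -66.91653126024096
edge slope deg 0.3120444191712633
```

arm_command --pt "-0.5 0.3 2.4 0 0 0 -1" --pt "0 0 2.4 0 0 0 -1" --pt "0 0 2.4 0 0 0 -1" --pt "0 0 2.4 0 0 0 -1" --pt "0 0 2.4 0 0 0 -1" --pt "0 0 2.4 0 0 0 -1" --pt "0 0 2.4 0 0 0 -1" --pt "0 0 2.4 0 0 0 -1" --pt "0 0 2.4 0 0 0 -1" --pt "0 0 2.4 0 0 0 -1" --pt "0 0 1.4 0 0 0 -1" --pt "0 0 1.1 0 0 0 -1" --pt "0 0 0 0 0 0 -1"

```text
t: 4.0
tcp_pos: [0.442, 0.3208, 0.0052]
eef_rot: [-179.9, 0.1, 60.4]
contact_force: [-0.5, -0.6, -0.0]
gripper_width: 0.0854
finger_force: 0.0
```

arm_command --pt "0 0 0 0 0 0 1" --pt "0 0 0 0 0 0 1" --pt "0 0 0 0 0 0 1" --pt "0 0 0 0 0 0 1" --pt "0 0 0 0 0 0 1" --pt "0 0 0 0 0 0 1" --pt "0 0 0 0 0 0 1" --pt "0 0 0 0 0 0 1" --pt "0 0 0 0 0 0 1" --pt "0 0 0 0 0 0 1" --newtons 60

```text
t: 5.0
tcp_pos: [0.4427, 0.3212, 0.0069]
eef_rot: [180.0, -0.0, 60.3]
contact_force: [-1.2, -0.4, 5.9]
gripper_width: 0.0193
finger_force: 59.5
```

arm_command --pt "0 0 -1 0 0 0 1" --pt "0 0 -3 0 0 0 1" --pt "0 0 -3 0 0 0 1" --pt "0 0 -3 0 0 0 1" --pt "0 0 -3 0 0 0 1" --pt "0 0 -3 0 0 0 1" --pt "0 0 -3 0 0 0 1" --pt "0 0 -3 0 0 0 1" --pt "0 0 -2 0 0 0 1"

```text
t: 5.9
tcp_pos: [0.4424, 0.3211, 0.249]
eef_rot: [179.9, -0.1, 60.3]
contact_force: [0.1, 0.3, -1.1]
gripper_width: 0.019
finger_force: 58.8
```

arm_command --pt "-2.3 1.92 0 0 0 0 1" --pt "-2.3 1.92 0 0 0 0 1" --pt "-2.3 1.92 0 0 0 0 1" --pt "-2.3 1.92 0 0 0 0 1" --pt "-2.3 1.92 0 0 0 0 1" --pt "-2.3 1.92 0 0 0 0 1" --pt "-2.3 1.92 0 0 0 0 1" --pt "-2.3 1.92 0 0 0 0 1" --pt "-2.3 1.92 0 0 0 0 1" --pt "-2.3 1.92 0 0 0 0 1" --pt "-2.3 1.92 0 0 0 0 1" --pt "-2.3 1.92 0 0 0 0 1" --pt "-2.3 1.92 0 0 0 0 1" --pt "-2.3 1.92 0 0 0 0 1" --pt "-2.3 1.92 0 0 0 0 1" --pt "-2.3 1.92 0 0 0 0 1"

```text
t: 7.5
tcp_pos: [0.527, -0.1518, 0.2467]
eef_rot: [-180.0, 0.0, 60.3]
contact_force: [1.1, 1.3, -0.7]
gripper_width: 0.0192
finger_force: 58.8
```

arm_command --pt "0 0 0 0 0 -7.3 1" --pt "0 0 0 0 0 -7.3 1" --pt "0 0 0 0 0 -7.3 1" --pt "0 0 0 0 0 -7.3 1" --pt "0 0 0 0 0 -7.3 1" --pt "0 0 0 0 0 -7.3 1" --pt "0 0 0 0 0 0 1" --pt "0 0 0 0 0 0 1"

```text
t: 8.3
tcp_pos: [0.5271, -0.1507, 0.2466]
eef_rot: [-180.0, 0.0, 103.9]
contact_force: [-0.3, 0.0, -2.2]
gripper_width: 0.0189
finger_force: 58.7
```

```bash
python3 - <<'E'
from h import *
c=snap("wrist"); save(c,"w2.png"); pickle.dump(c,open("w2.pkl","wb"))
go([.528,-.15,.25],104)
c=snap("top"); save(c,"t2.png"); pickle.dump(c,open("t2.pkl","wb"))
E
```

```text
shift [ 0.04  0.1  -0.35] turn [-0.   -0.   -0.04] t 8.35 F [ 0.5  0.6 -0.8] tcp [ 0.5271 -0.1507  0.2465] [-180.     -0.    103.96] w 0.0189
```

View pics/w2.png

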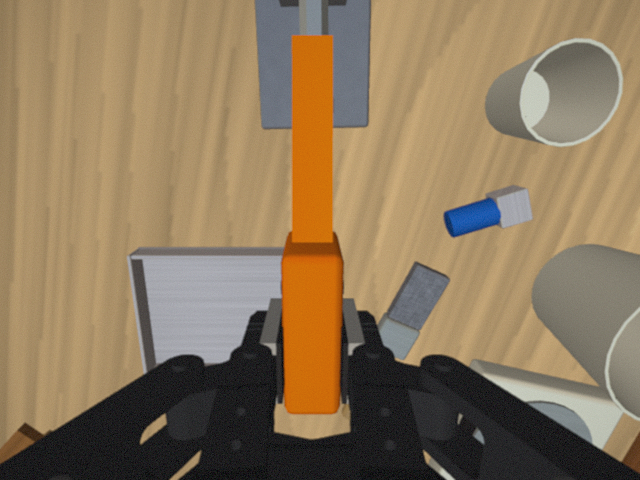

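The held wedge is straight in the fingers, with its tip at (312,37). The tray is at (230,310), and only the end of the cradle shows at (313,60). I'll shift for a view of the clip.

arm_command --pt "2.5 1 0 0 0 0 1" --pt "2.5 1 0 0 0 0 1" --pt "2.5 1 0 0 0 0 1" --pt "2.5 1 0 0 0 0 1" --pt "2 1 0 0 0 0 1" --pt "0 1 0 0 0 0 1" --pt "0 0 0 0 0 0 1" --pt "0 0 0 0 0 0 1"

```text
t: 9.2
tcp_pos: [0.5562, -0.0205, 0.2461]
eef_rot: [-180.0, 0.0, 104.1]
contact_force: [-0.2, -0.4, -0.3]
gripper_width: 0.0189
finger_force: 58.8
```

```bash
python3 - <<'E'
from h import *
c=snap("wrist"); save(c,"w3.png"); pickle.dump(c,open("w3.pkl","wb")); P=cloud(c)
hsv=cv2.cvtColor(c["frame"],cv2.COLOR_RGB2HSV).astype(int); H,S,V=hsv[...,0],hsv[...,1],hsv[...,2]
go([.528,-.15,.25],104)
tcp=np.array(r.observe()["tcp_pos"])
org=(H<20)&(S>200)&(V>60)&(P[...,2]>.15)
w=P[org]; a=np.radians(104); ax=np.array([np.cos(a),np.sin(a)]); ay=np.array([-np.sin(a),np.cos(a)])
q=np.c_[(w[:,:2]-tcp[:2])@ax,(w[:,:2]-tcp[:2])@ay,w[:,2]-tcp[2]]*1000
print("wedge rel tcp: x",q[:,0].min(),q[:,0].max(),"y")
for lo in range(-20,110,15):
    k=(q[:,0]>lo)&(q[:,0]<lo+15)
    if k.any(): print(lo,q[k,1].min().round(1),q[k,1].max().round(1),q[k,2].max().round(1))
def rep(n,m):
    l=cv2.connectedComponentsWithStats(m.astype(np.uint8)); i=1+np.argmax(l[2][1:,4]); p=P[l[1]==i]; print(n,l[2][i],np.nanmean(p,0).round(4),cv2.minAreaRect((p[np.isfinite(p[:,0])][:,:2]*1000).astype(np.float32)),np.nanpercentile(p[:,2],[5,50,95]).round(4)); return p
tab=rep("tab",((H<8)|(H>172))&(S>150)&(V>50)&(P[...,2]>.115)&(P[...,2]<.14))
rep("yoke",(H>100)&(H<130)&(S>150)&(P[...,2]>.085)&(P[...,2]<.1))
z=P[...,2]
sh=P[(z>.077)&(z<.09)&(S<90)&~org]
k=np.abs((sh[:,:2]-[.482,.0345])@ay)<.012; k&=np.abs((sh[:,:2]-[.482,.0345])@ax)>.02; k&=np.abs((sh[:,:2]-[.482,.0345])@ax)<.115; sh=sh[k]
x=(sh[:,:2]-[.482,.0345])@ax; y=(sh[:,:2]-[.482,.0345])@ay
p=np.polyfit(x,y,1); print("shaft y0",p[1],"dyaw",np.degrees(p[0]),"z",np.percentile(sh[:,2],[10,50,90]),x.min(),x.max(),len(x))
b=P[(z>.006)&(z<.02)&~org]; print("base z",np.median(b[:,2]))
E
```

```text
shift [-11.87  -5.86  -0.38] turn [-0.03 -0.    0.06] t 9.25 F [-0.7  0.4 -1.1] tcp [ 0.556  -0.0206  0.2461] [-179.97   -0.    104.06] w 0.019
wedge rel tcp: x -22.031319431485443 105.49948982856338 y
-20 -10.1 9.3 32.9
-5 -10.0 9.3 31.5
10 -11.2 9.5 31.2
25 -10.2 9.2 31.2
40 -7.1 6.4 15.2
55 -7.1 6.1 10.7
70 -7.0 6.1 6.9
85 -7.0 6.1 2.7
100 -6.9 6.1 -0.9
tab [212 121  24  25 539] [0.4824 0.0358 0.1231] ((481.84259033203125, 35.51142120361328), (13.773133277893066, 15.205498695373535), 14.820779800415039) [0.1189 0.1235 0.1246]
yoke [244 112  26   8 188] [0.4968 0.0518 0.0923] ((496.9811096191406, 51.66065216064453), (17.99002456665039, 4.862151622772217), 14.47842025756836) [0.0909 0.0924 0.0935]
shaft y0 -0.0008290423009463397 dyaw 1.0451468669986315 z [0.07870419 0.08335009 0.08466807] -0.11495371036869033 0.09053139076732566 5271
base z 0.012318076574668851
```

View pics/w3.png

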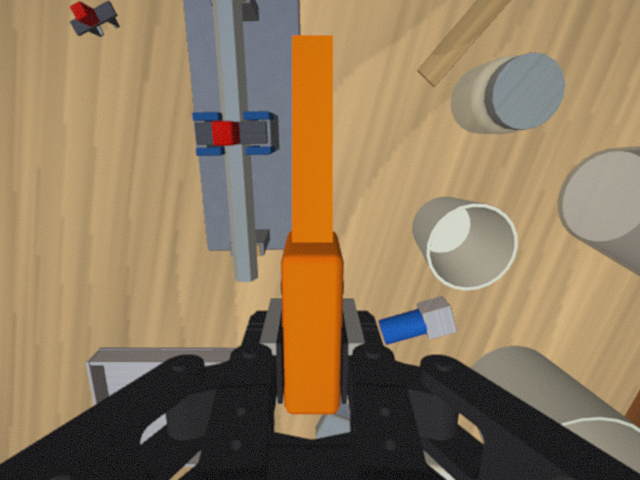

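The view shows the seated clip's red tab at (225,133) between the blue yokes. The shaft runs from (243,280) up to (228,0), and the blade is clear of it on the right. The small decoy is at (93,15).

```bash
python3 - <<'E'
from h import *
c=pickle.load(open("w3.pkl","rb")); P=cloud(c); z=P[...,2]
hsv=cv2.cvtColor(c["frame"],cv2.COLOR_RGB2HSV).astype(int); H,S,V=hsv[...,0],hsv[...,1],hsv[...,2]
o=np.array([.482,.0355])
for yaw in (104.3,104.7,105.1):
    a=np.radians(yaw); ax=np.array([np.cos(a),np.sin(a)]); ay=np.array([-np.sin(a),np.cos(a)])
    X=(P[...,:2]-o)@ax*1000; Y=(P[...,:2]-o)@ay*1000
    m=(z>.0825)&(z<.0875)&(abs(Y)<9)&(abs(X)>20)&(abs(X)<118)&(S<100)
    p=np.polyfit(X[m],Y[m],1); print(yaw,"flat mid",p[1],"slope",np.degrees(np.arctan(p[0])),"zfit",np.polyfit(X[m],z[m],1), np.percentile(Y[m],[3,97]))
    k=(H>100)&(H<130)&(S>120)&(z>.087)&(z<.097)&(abs(X)<25)&(abs(Y)<35)
    for sx in(-1,1):
        for sy in(-1,1):
            q=k&(X*sx>0)&(Y*sy>0); print("  yoke",sx,sy,np.percentile(X[q],[3,97]).round(1),np.percentile(Y[q],[3,97]).round(1),q.sum())
E
```

```text
104.3 flat mid 0.17638786122825248 slope 0.7422889558125005 zfit [4.03913273e-07 8.39282593e-02] [-5.99152618  6.24717316]
  yoke -1 -1 [-15.2  -9.6] [-27.1 -10.1] 191
  yoke -1 1 [-15.2 -10.1] [ 9.5 26.3] 191
  yoke 1 -1 [ 9.6 14.4] [-27.1  -9.5] 205
  yoke 1 1 [ 9.  14.4] [ 9.5 27.2] 202
104.7 flat mid 0.17649513442521259 slope 0.3434271865252718 zfit [4.03958995e-07 8.39282592e-02] [-5.60569811  5.95708827]
  yoke -1 -1 [-15.3  -9.7] [-27. -10.] 191
  yoke -1 1 [-15.1 -10. ] [ 9.5 26.4] 191
  yoke 1 -1 [ 9.5 14.3] [-27.2  -9.6] 205
  yoke 1 1 [ 9.1 14.6] [ 9.5 27.2] 202
105.1 flat mid 0.17744919858737018 slope -0.05691154741421099 zfit [4.01418918e-07 8.39283439e-02] [-5.437358    5.94577278]
  yoke -1 -1 [-15.4  -9.8] [-27.   -9.9] 191
  yoke -1 1 [-15.   -9.9] [ 9.6 26.4] 191
  yoke 1 -1 [ 9.4 14.2] [-27.2  -9.7] 205
  yoke 1 1 [ 9.3 14.6] [ 9.4 27.1] 202
```

arm_command --pt "0 0 0 0 0 -0.95 1" --pt "-2.2 -1.9 0 0 0 0 1" --pt "-2.2 -1.9 0 0 0 0 1" --pt "-2.2 -1.9 0 0 0 0 1" --pt "0 0 2 0 0 0 1" --pt "0 0 3 0 0 0 1" --pt "0 0 3 0 0 0 1" --pt "0 0 3 0 0 0 1" --pt "0 0 2 0 0 0 1" --pt "0 0 1 0 0 0 1" --pt "0 0 0 0 0 0 1" --pt "0 0 0 0 0 0 1"

```text
t: 10.45
tcp_pos: [0.5187, -0.0987, 0.1072]
eef_rot: [179.9, 0.1, 105.1]
contact_force: [-0.6, -0.9, -1.4]
gripper_width: 0.0189
finger_force: 58.9
```

```bash
python3 - <<'E'
from h import *
go([.5178,-.0998,.096],105)
c=snap("wrist"); P=cloud(c);z=P[...,2]
tcp=np.array(r.observe()["tcp_pos"]);o=np.array([.482,.0355]); a=np.radians(105); ax=np.array([np.cos(a),np.sin(a)]); ay=np.array([-np.sin(a),np.cos(a)])
hsv=cv2.cvtColor(c["frame"],cv2.COLOR_RGB2HSV).astype(int); H,S,V=hsv[...,0],hsv[...,1],hsv[...,2]
X=(P[...,:2]-o)@ax*1000; Y=(P[...,:2]-o)@ay*1000
org=(H<20)&(S>200)&(V>60)&(z>.05)
for lo in range(-100,-20,15):
    k=org&(X>lo)&(X<lo+15)
    if k.any(): print(lo,np.percentile(Y[k],[1,99]).round(1),z[k].max().round(4))
print("tip X",X[org].max())
k=(H>100)&(H<130)&(S>120)&(z>.087)&(z<.097)&(abs(X)<25)&(abs(Y)<35)
for sy in(-1,1):
    q=k&(X<0)&(Y*sy>0); print("yoke",sy,np.percentile(X[q],[3,97]).round(1),np.percentile(Y[q],[3,97]).round(1),q.sum()) if q.any() else 0
save(c,"w4.png")
E
```

```text
shift [-0.08 -0.12  1.12] turn [0.07 0.06 0.08] t 10.45 F [-0.6 -0.9 -1.4] tcp [ 0.5187 -0.0987  0.1072] [1.7993e+02 6.0000e-02 1.0508e+02] w 0.0189
-100 [-7.6  5.5] 0.1227
-85 [-7.6  5.5] 0.1188
-70 [-7.5  5.5] 0.1144
-55 [-7.8  5.5] 0.1101
-40 [-7.8  5.5] 0.1059
tip X -33.67427256656871
```

arm_command --pt "0 -0.1 0.5 0 0 0 1" --pt "0 0 0.5 0 0 0 1" --pt "0 0 0.3 0 0 0 1" --pt "0 0 0.1 0 0 0 1" --pt "0 0 0 0 0 0 1" --pt "0 0 0 0 0 0 1"

```text
t: 11.1
tcp_pos: [0.5174, -0.0986, 0.0924]
eef_rot: [180.0, 0.0, 105.1]
contact_force: [-0.4, -0.1, -1.1]
gripper_width: 0.0196
finger_force: 58.9
```

arm_command --pt "0 0 0.1 0 0 0 1" --pt "0 0 0 0 0 0 1" --pt "0 0 0 0 0 0 1"

```text
t: 11.4
tcp_pos: [0.5173, -0.0985, 0.0913]
eef_rot: [180.0, 0.0, 105.1]
contact_force: [-0.1, 0.6, -0.9]
gripper_width: 0.019
finger_force: 58.9
```

arm_command --pt "0 0 0.1 0 0 0 1" --pt "0 0 0 0 0 0 1" --pt "0 0 0 0 0 0 1"

```text
t: 11.7
tcp_pos: [0.5174, -0.0986, 0.0905]
eef_rot: [180.0, 0.0, 105.1]
contact_force: [-0.5, 0.2, 0.8]
gripper_width: 0.0194
finger_force: 59.3
```

arm_command --pt "0 0 0.1 0 0 0 1" --pt "0 0 0 0 0 0 1" --pt "0 0 0 0 0 0 1"

```text
t: 12.0
tcp_pos: [0.5175, -0.0987, 0.0904]
eef_rot: [180.0, 0.0, 105.1]
contact_force: [-2.7, 1.4, 11.1]
gripper_width: 0.0189
finger_force: 60.7
```

arm_command --pt "0 0 -0.06 0 0 0 1" --pt "0.5 0 0 0 0 0 1" --pt "0.5 0 0 0 0 0 1" --pt "0.5 0 0 0 0 0 1" --pt "0.5 0 0 0 0 0 1" --pt "0 0 0 0 0 0 1" --pt "0 0 0 0 0 0 1"

```text
t: 12.7
tcp_pos: [0.5125, -0.0787, 0.0905]
eef_rot: [179.9, 0.0, 105.1]
contact_force: [0.4, 2.4, 7.1]
gripper_width: 0.0191
finger_force: 59.8
```

```bash
cat > look.py <<'E'
from h import *
go([.482,.0355,.0905],105)
c=snap("wrist"); P=cloud(c);z=P[...,2]
o=np.array([.482,.0355]); a=np.radians(105); ax=np.array([np.cos(a),np.sin(a)]); ay=np.array([-np.sin(a),np.cos(a)])
hsv=cv2.cvtColor(c["frame"],cv2.COLOR_RGB2HSV).astype(int); H,S,V=hsv[...,0],hsv[...,1],hsv[...,2]
X=(P[...,:2]-o)@ax*1000; Y=(P[...,:2]-o)@ay*1000
org=(H<20)&(S>200)&(V>60)&(z>.05)
k=org&(X>-70); print("blade Y",np.percentile(Y[k],[1,99]).round(1),"tip X",X[org].max())
k=((H>100)&(H<130)&(S>120)&(z>.085)&(z<.099)&(abs(X)<25)&(abs(Y)<35))
for sy in(-1,1):
    q=k&(X<0)&(Y*sy>0); print("yoke",sy,np.percentile(X[q],[3,97]).round(1),np.percentile(Y[q],[3,97]).round(1),q.sum()) if q.any() else 0
k=((H<8)|(H>172))&(S>150)&(V>50)&(z>.1)&(z<.18)
if k.any(): print("tab top",X[k].mean(),Y[k].mean(),np.percentile(z[k],95),k.sum())
import sys; save(c,sys.argv[1])
E
python3 look.py w5.png
```

```text
shift [ 1.182e+01  3.000e-02 -1.000e-02] turn [0.09 0.02 0.1 ] t 12.7 F [0.4 2.4 7.1] tcp [ 0.5125 -0.0787  0.0905] [1.7991e+02 2.0000e-02 1.0510e+02] w 0.0191
blade Y [-6.9  6.3] tip X -7.173737838855753
yoke -1 [-16.  -10.4] [-26.4  -9. ] 1360
yoke 1 [-16.  -10.5] [10.  27.3] 1347
tab top -9.726422581487544 0.5929283169390404 0.10605234908838555 267
```

View pics/w5.png

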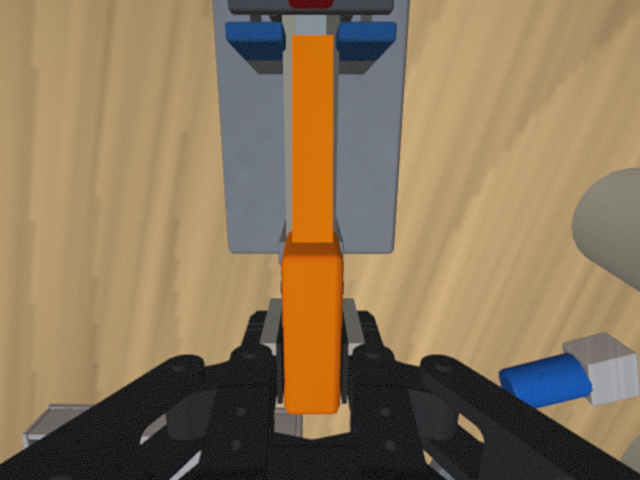

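The blade (293–333) lies between the yokes (gap 284–338) and sits about 1 mm right of centre. The bridge is just ahead at row 5. I'll nudge left and push.

arm_command --pt "0 -0.07 0 0 0 0 1" --pt "0.3 0 0 0 0 0 1" --pt "0.3 0 0 0 0 0 1" --pt "0.3 0 0 0 0 0 1" --pt "0.3 0 0 0 0 0 1" --pt "0 0 0 0 0 0 1"

```text
t: 13.35
tcp_pos: [0.5088, -0.0676, 0.0905]
eef_rot: [179.9, 0.1, 105.1]
contact_force: [0.3, -0.7, 6.9]
gripper_width: 0.0192
finger_force: 59.8
```

arm_command --pt "0.2 0 0 0 0 0 1" --pt "0.2 0 0 0 0 0 1" --pt "0.2 0 0 0 0 0 1" --pt "0.2 0 0 0 0 0 1"

```text
t: 13.75
tcp_pos: [0.5069, -0.0604, 0.0905]
eef_rot: [179.9, 0.1, 105.1]
contact_force: [0.9, -2.9, 4.9]
gripper_width: 0.019
finger_force: 59.8
```

arm_command --pt "0.2 0 0 0 0 0 1" --pt "0.2 0 0 0 0 0 1" --pt "0.2 0 0 0 0 0 1" --pt "0.2 0 0 0 0 0 1"

```text
t: 14.15
tcp_pos: [0.5049, -0.0527, 0.0905]
eef_rot: [179.9, 0.1, 105.1]
contact_force: [1.5, -3.3, 5.4]
gripper_width: 0.019
finger_force: 59.8
```

arm_command --pt "0.2 0 0 0 0 0 1" --pt "0.2 0 0 0 0 0 1" --pt "0.2 0 0 0 0 0 1" --pt "0.2 0 0 0 0 0 1"

```text
t: 14.55
tcp_pos: [0.5028, -0.0451, 0.0905]
eef_rot: [179.9, 0.1, 105.1]
contact_force: [1.7, -3.2, 5.0]
gripper_width: 0.0191
finger_force: 59.8
```

arm_command --pt "0.2 0 0 0 0 0 1" --pt "0.2 0 0 0 0 0 1" --pt "0.2 0 0 0 0 0 1" --pt "0.2 0 0 0 0 0 1"

```text
t: 14.95
tcp_pos: [0.5008, -0.0375, 0.0905]
eef_rot: [179.9, 0.1, 105.1]
contact_force: [0.4, -5.3, 4.8]
gripper_width: 0.019
finger_force: 59.8
```

arm_command --pt "0.2 0 0 0 0 0 1" --pt "0.2 0 0 0 0 0 1" --pt "0.2 0 0 0 0 0 1" --pt "0.2 0 0 0 0 0 1"

```text
t: 15.35
tcp_pos: [0.4989, -0.03, 0.0905]
eef_rot: [179.9, 0.2, 105.1]
contact_force: [2.1, -6.3, 4.0]
gripper_width: 0.0194
finger_force: 59.7
```

```bash
python3 look.py w6.png; python3 - <<'E'
from h import *
for n in("scene","top"):
    c=snap(n); P=cloud(c); z=P[...,2]
    hsv=cv2.cvtColor(c["frame"],cv2.COLOR_RGB2HSV).astype(int); H,S,V=hsv[...,0],hsv[...,1],hsv[...,2]
    k=((H<8)|(H>172))&(S>150)&(V>40)&(z>.09)&(z<.2)&(np.hypot(P[...,0]-.482,P[...,1]-.0355)<.03)
    print(n,k.sum(),np.percentile(z[k],[10,50,90,98]).round(4) if k.any() else 0)
E
```

```text
shift [ 6.76  0.08 -0.02] turn [0.12 0.17 0.09] t 15.35 F [ 2.1 -6.3  4. ] tcp [ 0.4989 -0.03    0.0905] [1.7988e+02 1.7000e-01 1.0509e+02] w 0.0194
blade Y [-8.7  9.6] tip X 37.731196223344625
yoke -1 [-15.3  -9.8] [-26.4  -8.8] 875
yoke 1 [-15.4  -9.8] [10.  27.3] 875
tab top 5.856889029056267 0.6229395037899147 0.13298318457829322 3488
scene 84 [0.1099 0.1271 0.1351 0.1364]
top 0 0
```

arm_command --pt "0.2 0 0 0 0 0 1" --pt "0.2 0 0 0 0 0 1" --pt "0.2 0 0 0 0 0 1" --pt "0 0 0 0 0 0 1"

```text
t: 15.9
tcp_pos: [0.4971, -0.0237, 0.0905]
eef_rot: [179.9, 0.1, 105.1]
contact_force: [1.0, -3.6, 6.8]
gripper_width: 0.0192
finger_force: 59.8
```

```bash
python3 look.py w7.png
```

```text
shift [ 6.11  0.09 -0.01] turn [0.11 0.11 0.09] t 15.9 F [ 1.  -3.6  6.8] tcp [ 0.4971 -0.0237  0.0905] [1.7989e+02 1.1000e-01 1.0509e+02] w 0.0192
blade Y [-8.6  9.8] tip X 44.18833388917278
yoke -1 [-15.3  -9.8] [-26.4  -8.8] 856
yoke 1 [-15.4  -9.8] [10.  27.4] 855
tab top 7.610648540737116 0.6244397303048419 0.13463792518575762 3414
```

arm_command --pt "0.2 0 0 0 0 0 1" --pt "0.1 0 0 0 0 0 1" --pt "0 0 0 0 0 0 1"

```text
t: 16.25
tcp_pos: [0.4963, -0.0208, 0.0905]
eef_rot: [179.9, 0.1, 105.1]
contact_force: [1.4, -2.8, 5.7]
gripper_width: 0.0189
finger_force: 59.8
```

arm_command --pt "0.1 0 0 0 0 0 1" --pt "0.1 0 0 0 0 0 1" --pt "0 0 0 0 0 0 1"

```text
t: 16.55
tcp_pos: [0.4958, -0.0189, 0.0905]
eef_rot: [179.9, 0.1, 105.1]
contact_force: [1.4, -3.7, 5.8]
gripper_width: 0.0199
finger_force: 59.8
```

```bash
python3 look.py w8.png
```

```text
shift [ 5.61  0.09 -0.01] turn [0.11 0.1  0.09] t 16.55 F [ 1.4 -3.7  5.8] tcp [ 0.4958 -0.0189  0.0905] [1.7989e+02 1.0000e-01 1.0509e+02] w 0.0199
blade Y [-8.6  9.8] tip X 49.39611574884278
yoke -1 [-15.2  -9.7] [-26.5  -8.9] 856
yoke 1 [-15.2  -9.7] [10.  27.4] 846
tab top 8.790900640113518 0.6909471737150866 0.13590981341865183 3273
```

arm_command --pt "0.1 0 0 0 0 0 1" --pt "0.1 0 0 0 0 0 1" --pt "0 0 0 0 0 0 1"

```text
t: 16.9
tcp_pos: [0.4952, -0.0169, 0.0905]
eef_rot: [179.9, 0.1, 105.1]
contact_force: [0.6, -2.4, 6.1]
gripper_width: 0.0192
finger_force: 59.8
```

```bash
python3 look.py w9.png; python3 - <<'E'
from h import *
c=snap("scene"); f=c["frame"][200:300,280:420][:,:,::-1]; a=cv2.resize(f,None,fx=4,fy=4,interpolation=3)
b=cv2.resize(cv2.imread("pics/w9.png"),(400,300)); b=cv2.copyMakeBorder(b,0,100,0,0,0)
a=a[:, :400] if 0 else cv2.resize(a,(400,400)); cv2.imwrite("pics/m9.png",np.hstack([a,b]))
E
```

```text
shift [ 5.4   0.09 -0.01] turn [0.11 0.09 0.09] t 16.9 F [ 0.6 -2.4  6.1] tcp [ 0.4952 -0.0169  0.0905] [1.7989e+02 9.0000e-02 1.0509e+02] w 0.0192
blade Y [-8.6  9.9] tip X 51.450971334268566
yoke -1 [-15.4  -9.7] [-26.4  -8.9] 863
yoke 1 [-15.4  -9.7] [10.1 27.3] 844
tab top 8.888417265997557 0.7253782459002535 0.1365169747254942 3221
```

View pics/m9.png

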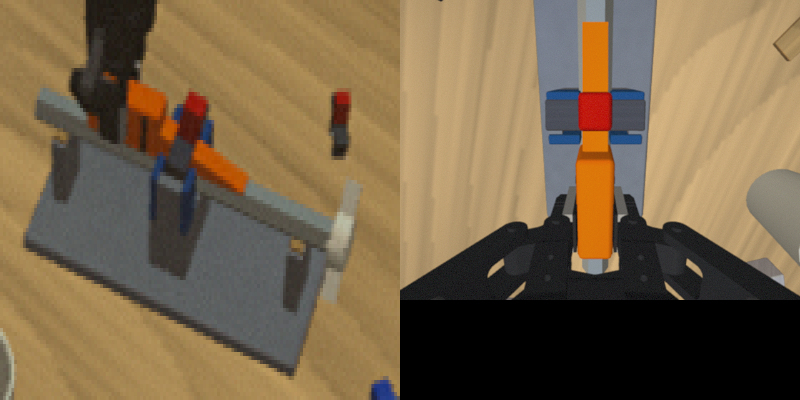

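The picture shows the clip's tab and bridge well above the yokes, with the blade fully under it. Next I draw back a little and check that it stays perched.

arm_command --pt "0.1 0 0 0 0 0 1" --pt "0 0 0 0 0 0 1" --pt "-0.3 0 0 0 0 0 1" --pt "-0.3 0 0 0 0 0 1" --pt "-0.3 0 0 0 0 0 1" --pt "0 0 0 0 0 0 1"

```text
t: 17.6
tcp_pos: [0.4966, -0.0237, 0.0905]
eef_rot: [179.9, -0.0, 105.1]
contact_force: [-0.7, 3.6, 8.4]
gripper_width: 0.0192
finger_force: 60.2
```

```bash
python3 look.py w10.png
```

```text
shift [6.09 0.13 0.  ] turn [ 0.06 -0.05  0.08] t 17.6 F [-0.7  3.6  8.4] tcp [ 0.4966 -0.0237  0.0905] [ 1.7994e+02 -5.0000e-02  1.0508e+02] w 0.0192
blade Y [-8.2 10.2] tip X 44.342698944534256
yoke -1 [-15.6 -13.1] [-26.5 -10.6] 296
yoke 1 [-15.3 -13.2] [11.2 27.4] 281
tab top -0.8851683272684694 0.6215944080653274 0.14008360213963025 3670
```

arm_command --pt "-0.3 0 -0.03 0 0 0 1" --pt "-0.3 0 0 0 0 0 1" --pt "-0.4 0 0 0 0 0 1" --pt "-0.4 0 0 0 0 0 1" --pt "-0.4 0 0 0 0 0 1" --pt "-0.4 0 0 0 0 0 1" --pt "-0.4 0 0 0 0 0 1" --pt "-0.4 0 0 0 0 0 1" --pt "-0.4 0 0 0 0 0 1" --pt "-0.4 0 0 0 0 0 1" --pt "-0.4 0 0 0 0 0 1" --pt "-0.4 0 0 0 0 0 1" --pt "-0.4 0 0 0 0 0 1" --pt "-0.4 0 0 0 0 0 1" --pt "-0.4 0 0 0 0 0 1" --pt "-0.4 0 0 0 0 0 1" --pt "-0.6 0 0 0 0 0 1" --pt "-0.6 0 0 0 0 0 1" --pt "-0.6 0 0 0 0 0 1" --pt "0 0 0 0 0 0 1"

```text
t: 19.65
tcp_pos: [0.5175, -0.1016, 0.0904]
eef_rot: [180.0, -0.0, 105.1]
contact_force: [-1.0, 0.4, 5.8]
gripper_width: 0.0192
finger_force: 59.8
```

```bash
python3 look.py w11.png;  python3 - <<'E'
from h import *
for n in("scene","top"):
    c=snap(n); P=cloud(c); z=P[...,2]
    hsv=cv2.cvtColor(c["frame"],cv2.COLOR_RGB2HSV).astype(int); H,S,V=hsv[...,0],hsv[...,1],hsv[...,2]
    k=((H<8)|(H>172))&(S>150)&(V>40)&(z>.09)&(z<.2)&(np.hypot(P[...,0]-.482,P[...,1]-.0355)<.03)
    print(n,k.sum(),np.percentile(z[k],[10,50,90,98]).round(4) if k.any() else 0)
    save(c,n+"11.png")
c=pickle.load(open("top0.pkl","rb"));P=cloud(c)
for yx in [(350,190),(400,200),(330,150),(300,330)]: print(yx,P[yx])
E
```

```text
shift [14.17  0.14 -0.  ] turn [ 0.02 -0.02  0.07] t 19.65 F [-1.   0.4  5.8] tcp [ 0.5175 -0.1016  0.0904] [ 1.7998e+02 -2.0000e-02  1.0507e+02] w 0.0192
blade Y [-5.9  7.4] tip X -36.230355643855006
tab top -136.7565338432846 7.694013049748406 0.12198272768200333 6
scene 93 [0.1184 0.1328 0.1413 0.1433]
top 104 [0.1288 0.1385 0.1401 0.141 ]
(350, 190) [0.32559412 0.20168117 0.00239692]
(400, 200) [ 0.24571341  0.16803644 -0.00044599]
(330, 150) [ 0.3488093   0.2798052  -0.00055125]
(300, 330) [ 0.44837908 -0.02889632  0.01047503]
```

arm_command --pt "0 0 -1 0 0 0 1" --pt "0 0 -2 0 0 0 1" --pt "0 0 -2 0 0 0 1" --pt "0 -2 0 0 0 0 1" --pt "0 -3 0 0 0 0 1" --pt "0 -3 0 0 0 0 1" --pt "0 -3 0 0 0 0 1" --pt "0 -3 0 0 0 0 1" --pt "0.6 -2 0 0 0 0 1" --pt "0 0 3 0 0 0 1" --pt "0 0 3 0 0 0 1" --pt "0 0 3 0 0 0 1" --pt "0 0 2 0 0 0 1" --pt "0 0 1 0 0 0 1" --pt "0 0 0.8 0 0 0 1" --pt "0 0 0 0 0 0 1" --pt "0 0 0 0 0 0 1"

```text
t: 21.5
tcp_pos: [0.3616, -0.1376, 0.0126]
eef_rot: [180.0, 0.0, 105.1]
contact_force: [-0.6, 0.1, -1.8]
gripper_width: 0.0191
finger_force: 59.0
```

arm_command --pt "0 0 0.2 0 0 0 1" --pt "0 0 0.2 0 0 0 1" --pt "0 0 0.1 0 0 0 1" --pt "0 0 0 0 0 0 1" --pt "0 0 0 0 0 0 1"

```text
t: 22.0
tcp_pos: [0.3614, -0.1375, 0.0073]
eef_rot: [180.0, 0.0, 105.1]
contact_force: [-0.1, -0.4, -1.0]
gripper_width: 0.0189
finger_force: 59.0
```

arm_command --pt "0 0 0.1 0 0 0 1" --pt "0 0 0 0 0 0 1" --pt "0 0 0 0 0 0 1"

```text
t: 22.3
tcp_pos: [0.3614, -0.1375, 0.0068]
eef_rot: [180.0, 0.0, 105.1]
contact_force: [-2.6, 1.2, 11.9]
gripper_width: 0.0191
finger_force: 60.7
```

arm_command --pt "0 0 -0.06 0 0 0 -1" --pt "0 0 0 0 0 0 -1" --pt "0 0 0 0 0 0 -1" --pt "0 0 0 0 0 0 -1" --pt "0 0 0 0 0 0 -1" --pt "0 0 0 0 0 0 -1" --pt "0 0 -1 0 0 0 -1" --pt "0 0 -3 0 0 0 -1" --pt "0 0 -4 0 0 0 -1" --pt "0 0 -4 0 0 0 -1" --pt "0 0 -4 0 0 0 -1" --pt "0 0 -4 0 0 0 -1" --pt "0 0 -4 0 0 0 -1"

```text
t: 23.6
tcp_pos: [0.3609, -0.1371, 0.2486]
eef_rot: [180.0, 0.0, 105.1]
contact_force: [1.1, -0.0, -1.0]
gripper_width: 0.0853
finger_force: 0.0
```

arm_command --pt "2 2.3 0 0 0 0 -1" --pt "2 2.3 0 0 0 0 -1" --pt "2 2.3 0 0 0 0 -1" --pt "2 2.3 0 0 0 0 -1" --pt "2 2.3 0 0 0 0 -1" --pt "2 2.3 0 0 0 0 -1" --pt "1.6 2.3 0 0 0 0 -1" --pt "0 0 0 0 0 0 -1" --pt "0 0 0 0 0 0 -1"

```text
t: 24.5
tcp_pos: [0.4811, 0.0359, 0.2464]
eef_rot: [-179.9, -0.0, 105.1]
contact_force: [0.4, -0.2, -0.2]
gripper_width: 0.0855
finger_force: 0.0
```

```bash
python3 - <<'E'
from h import *
c=snap("wrist"); save(c,"w12.png"); P=cloud(c); z=P[...,2]
hsv=cv2.cvtColor(c["frame"],cv2.COLOR_RGB2HSV).astype(int); H,S,V=hsv[...,0],hsv[...,1],hsv[...,2]
near=np.hypot(P[...,0]-.482,P[...,1]-.0355)<.04
k=((H<8)|(H>172))&(S>150)&(V>40)&near
zt=np.percentile(z[k],90); t=P[k&(z>zt-.004)]; q=cv2.minAreaRect((t[:,:2]*1000).astype(np.float32))
print("tab",zt,q,len(t)); b=P[near&(S<120)&(z>.1)&(z<.12)]; print("bridge",np.percentile(b[:,2],[10,50,90]),cv2.minAreaRect((b[:,:2]*1000).astype(np.float32)))
go([q[0][0]/1000,q[0][1]/1000,zt-.0245],105)
f=c["frame"][:,:,::-1]; s=snap("scene")["frame"]
save({"frame":s},"s12.png"); cv2.imwrite("pics/m12.png",np.hstack([cv2.resize(f,(400,300)),cv2.resize(s[:,:,::-1][130:430,200:600],(400,300))]))
E
```

```text
tab 0.13966004697579348 ((481.674072265625, 34.272743225097656), (12.897106170654297, 15.225228309631348), 15.579567909240723) 433
bridge [0.10971411 0.11106401 0.11203897] ((481.61541748046875, 34.01630401611328), (51.850547790527344, 16.11323356628418), 15.668673515319824)
shift [-0.14  0.05 13.14] turn [-0.05 -0.01  0.09] t 24.55 F [-0.4 -0.   0.4] tcp [0.4809 0.0355 0.2466] [-1.7995e+02 -1.0000e-02  1.0509e+02] w 0.0852
```

View pics/m12.png

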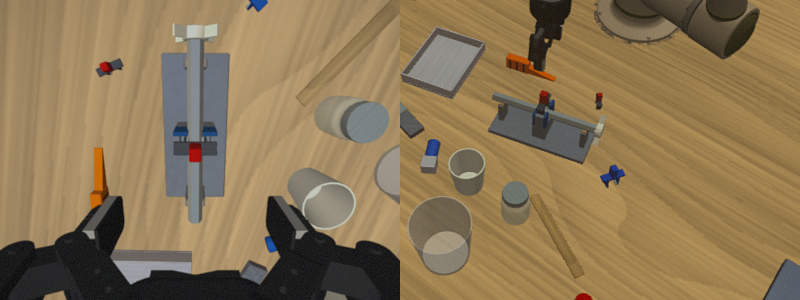

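The wrist view (left) shows the tab at (195,152) perched astride the shaft. The wedge is lying on the bench at (99,180) with nothing disturbed. Now I grasp the tab.

arm_command --pt "-0.14 0.05 2 0 0 0 -1" --pt "0 0 3 0 0 0 -1" --pt "0 0 3 0 0 0 -1" --pt "0 0 2.5 0 0 0 -1" --pt "0 0 1.6 0 0 0 -1" --pt "0 0 1 0 0 0 -1" --pt "0 0 0 0 0 0 -1" --pt "0 0 0 0 0 0 1" --pt "0 0 0 0 0 0 1" --pt "0 0 0 0 0 0 1" --pt "0 0 0 0 0 0 1" --pt "0 0 0 0 0 0 1" --pt "0 0 0 0 0 0 1" --pt "0 0 0 0 0 0 1" --pt "0 0 0 0 0 0 1" --pt "0 0 0 0 0 0 1" --newtons 40

```text
t: 26.2
tcp_pos: [0.4823, 0.0345, 0.1159]
eef_rot: [180.0, 0.0, 105.1]
contact_force: [-1.1, -0.3, 2.8]
gripper_width: 0.0129
finger_force: 43.5
```

arm_command --pt "0 0 -0.5 0 0 0 1" --pt "0 0 -1 0 0 0 1" --pt "0 0 -2 0 0 0 1" --pt "0 0 -2.5 0 0 0 1" --pt "0 0 -2.5 0 0 0 1" --pt "0 0 -1.5 0 0 0 1" --pt "0 0 0 0 0 0 1"

```text
t: 26.9
tcp_pos: [0.4831, 0.0344, 0.2182]
eef_rot: [179.7, 0.1, 105.1]
contact_force: [0.3, -1.0, -1.3]
gripper_width: 0.0133
finger_force: 43.2
```

arm_command --pt "-2 -0.7 0 0 0 0 1" --pt "-3 -0.9 0 0 0 0 1" --pt "-3 -0.9 0 0 0 0 1" --pt "-3 -0.9 0 0 0 0 1" --pt "-3 -0.9 0 0 0 0 1" --pt "-3 -0.9 0 0 0 0 1" --pt "-3 -0.9 0 0 0 0 1" --pt "-3 -0.9 0 0 0 0 1" --pt "-3 -0.9 0 0 0 0 1" --pt "-2.5 -0.9 0 0 0 0 1" --pt "-1.8 -0.9 0 0 0 0 1" --pt "0 0 0 0 0 0 1" --pt "0 0 0 0 0 0 1"

```text
t: 28.2
tcp_pos: [0.4672, -0.2829, 0.2151]
eef_rot: [-180.0, -0.1, 105.1]
contact_force: [0.5, -0.0, -0.1]
gripper_width: 0.0131
finger_force: 43.2
```

```bash
python3 - <<'E'
from h import *
go([.467,-.283,.05],105)
c=snap("wrist"); t=snap("top"); P=cloud(t); S=cv2.cvtColor(t["frame"],cv2.COLOR_RGB2HSV)[...,1]
cv2.imwrite("pics/m13.png",np.hstack([cv2.resize(c["frame"][:,:,::-1],(400,300)),cv2.resize(t["frame"][:,:,::-1],(400,300))]))
E
```

```text
shift [-3.000e-02 -1.000e-02  1.651e+01] turn [-0.04 -0.09  0.05] t 28.2 F [ 0.5 -0.  -0.1] tcp [ 0.4672 -0.2829  0.2151] [-1.7996e+02 -9.0000e-02  1.0505e+02] w 0.0131
```

View pics/m13.png

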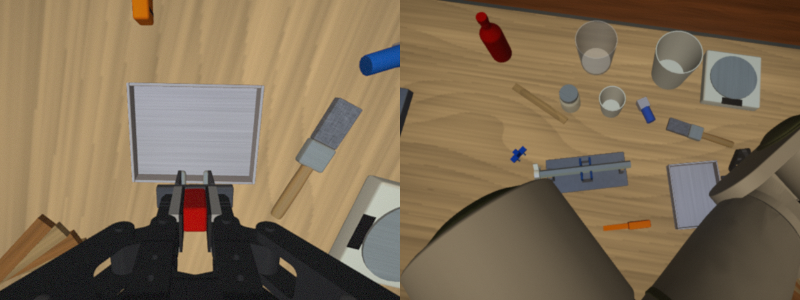

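The clip is held at (195,210), and the spot below the tool projects to about (200,128), the middle of the tray. The shaft is empty. Lowering.

arm_command --pt "0 0 2 0 0 0 1" --pt "0 0 3 0 0 0 1" --pt "0 0 3 0 0 0 1" --pt "0 0 3 0 0 0 1" --pt "0 0 2.5 0 0 0 1" --pt "0 0 1.5 0 0 0 1" --pt "0 0 1 0 0 0 1" --pt "0 0 0.4 0 0 0 1" --pt "0 0 0 0 0 0 1" --pt "0 0 0 0 0 0 1"

```text
t: 29.3
tcp_pos: [0.4679, -0.2834, 0.0526]
eef_rot: [180.0, 0.1, 105.1]
contact_force: [0.3, -0.3, -0.7]
gripper_width: 0.0128
finger_force: 43.2
```

arm_command --pt "0 0 0.2 0 0 0 1" --pt "0 0 0.1 0 0 0 1" --pt "0 0 0 0 0 0 1"

```text
t: 29.6
tcp_pos: [0.4675, -0.2833, 0.0489]
eef_rot: [180.0, 0.0, 105.1]
contact_force: [-0.7, 0.5, -0.2]
gripper_width: 0.0131
finger_force: 43.2
```

arm_command --pt "0 0 0.2 0 0 0 1" --pt "0 0 0 0 0 0 1" --pt "0 0 0 0 0 0 1"

```text
t: 29.9
tcp_pos: [0.4675, -0.2833, 0.0468]
eef_rot: [-180.0, -0.0, 105.1]
contact_force: [-0.8, -0.3, -0.4]
gripper_width: 0.0128
finger_force: 43.2
```

arm_command --pt "0 0 0.1 0 0 0 1" --pt "0 0 0 0 0 0 1" --pt "0 0 0 0 0 0 1"

```text
t: 30.2
tcp_pos: [0.4675, -0.2833, 0.0458]
eef_rot: [-180.0, -0.0, 105.1]
contact_force: [-0.9, 0.1, -0.9]
gripper_width: 0.013
finger_force: 43.2
```

arm_command --pt "0 0 0.15 0 0 0 1" --pt "0 0 0.1 0 0 0 1" --pt "0 0 0 0 0 0 1" --pt "0 0 0 0 0 0 1"

```text
t: 30.6
tcp_pos: [0.4675, -0.2833, 0.0433]
eef_rot: [-180.0, -0.0, 105.1]
contact_force: [0.1, 0.6, -0.6]
gripper_width: 0.013
finger_force: 43.3
```

arm_command --pt "0 0 0.1 0 0 0 1" --pt "0 0 0 0 0 0 1" --pt "0 0 0 0 0 0 1"

```text
t: 30.9
tcp_pos: [0.4677, -0.2835, 0.0429]
eef_rot: [180.0, 0.0, 105.1]
contact_force: [-0.4, -0.5, 5.8]
gripper_width: 0.0127
finger_force: 44.0
```

arm_command --pt "0 0 0.05 0 0 0 1" --pt "0 0 0 0 0 0 1" --pt "0 0 0 0 0 0 1"

```text
t: 31.2
tcp_pos: [0.4677, -0.2835, 0.0429]
eef_rot: [180.0, 0.1, 105.1]
contact_force: [-1.9, 0.6, 8.8]
gripper_width: 0.0132
finger_force: 44.6
```

Contact is made at the expected height. I'll relieve the pressure, release gradually and rise.

arm_command --pt "0 0 -0.06 0 0 0 1" --pt "0 0 0 0 0 0 0.6" --pt "0 0 0 0 0 0 0.4" --pt "0 0 0 0 0 0 0.2" --pt "0 0 0 0 0 0 0" --pt "0 0 0 0 0 0 -0.3" --pt "0 0 0 0 0 0 -0.6" --pt "0 0 0 0 0 0 -1" --pt "0 0 0 0 0 0 -1" --pt "0 0 0 0 0 0 -1" --pt "0 0 0 0 0 0 -1" --pt "0 0 -1 0 0 0 -1" --pt "0 0 -3 0 0 0 -1" --pt "0 0 -4 0 0 0 -1" --pt "0 0 -4 0 0 0 -1" --pt "0 0 -4 0 0 0 -1" --pt "0 0 0 0 0 0 -1" --pt "0 0 0 0 0 0 -1"

```text
t: 33.0
tcp_pos: [0.4675, -0.2833, 0.2035]
eef_rot: [179.9, 0.1, 105.1]
contact_force: [-0.7, 0.1, 0.2]
gripper_width: 0.0858
finger_force: 0.0
```

```bash
python3 - <<'E'
from h import *
c=snap("wrist"); t=snap("scene")
cv2.imwrite("pics/m14.png",np.hstack([cv2.resize(c["frame"][:,:,::-1],(400,300)),cv2.resize(t["frame"][:,:,::-1][130:430,140:540],(400,300))]))
E
```

```text
(no output)
```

View pics/m14.png

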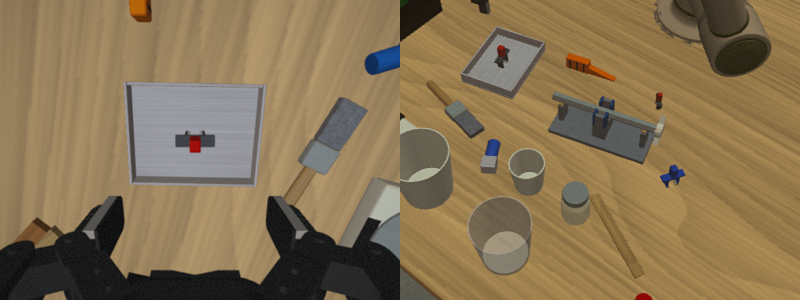

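The clip stands in the tray at (195,140). The wedge lies on the bench, the shaft is bare, and everything else is in place.

```bash
python3 -c "
from plant import r
print(r.hand_in())"
```

```text
the job is handed in; nothing more can be done
None
```

The wedge freed the clip with no force reading above about 12 N. The wedge is back on the bench, the clip stands in the tray, nothing else was moved, and the job is handed in at about 33 s; no verdict was returned.

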